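# Lock a laboratory shaker for transport with its tapered pin

## Task

Lock the orbital shaker's floating platform for carrying it to another room: lift the red-handled tapered transit pin off the hook of the retort stand and push it down through the hole in the platform's front lug and the hole in the base's grey lug under it, letting the taper draw the platform into line, until the pin's collar sits fully home on the platform lug, then let go. The base's hole is out of line and mostly out of sight, so feel for it with the pin's nose and let the pin find its own way sideways rather than forcing it (keep well under 100 N). Keep the gripper itself off the platform, and leave the other things on the bench where they are.

Things in the scene. Friction and masses are not known exactly. Their poses are not given: they have to be found in the camera images.
- pin: transit pin, steel with red grip, 153 mm long, 0.17 to 0.34 kg; hangs upright from the hook, its axes along the stand's. Origin on its axis under the collar, z up along it. Below: shank 19 mm diameter to z -37 mm, then a taper to 7 mm at z -73.5, tip at z -75. Above: collar 32 mm diameter, z 0 to 6; flat-sided grip 20 (x) x 30 (y) mm, z 6 to 47; wire eye, top at z 78
- pin_eye (a point): middle of the opening of the pin's eye, on the pin's axis 59 mm above its origin. The eye is 6 mm steel wire lying in the pin's y-z plane, 26 mm wide outside, 14 mm inside; the opening reaches from 47 to 72 mm above the pin's origin
- stand: fixed retort stand. Origin on the table under its rod; the hook points along its -x axis. Base plate 140 x 90 x 12 mm (x from -105 to +35 mm); rod 12 mm thick, 248 mm high, with a clamp block 26 mm wide at the hook's height and a thumbscrew on its +y side
- hook (a point): the seat of the hook, on the centre line of its 6 mm wire, 70 mm out from the rod and 230 mm above the table; the hook ends 19 mm farther out (stand -x) in a turned-up lip whose top is 14 mm above the seat's centre line
- shaker: the shaker's fixed base, a white housing 200 (x) x 240 (y) x 70 mm, dark control panel on its front (-x). Origin on the table under its centre. In front a grey lug, top 70 mm above the table, has the base's hole (not in the state); it is screwed tight in slots, the hole up to 7 mm either way along x and along y from below where platform_hole is in mid travel
- platform: aluminium platform floating over the base, 196 x 236 mm, dark mat at 88 mm height, two black clamping bars up to 124 mm high (x -45 and +55 mm). It cannot turn or tilt; it slides up to 9 mm each way along the shaker's x and y, takes about 4 N along each to move, and stays where left. Axes as the shaker's; origin at the shaker's in mid travel
- platform_hole (a point): centre of the hole in the platform's front lug, at its top face 90 mm above the table, in a yellow ring. The hole is 20.4 mm in diameter, the lug 12 mm thick. 8 mm below it is the top of the base's lug, 16 mm thick, with a 20.4 mm hole open right through (room for the pin's nose); that hole starts out of line by up to 14 mm along x and along y
- petri_1: bystander, to be left alone: a 60 mm flat culture dish, 14 mm high, right of the robot
- beaker: bystander, to be left alone: a 45 mm glass beaker, 57 mm high
- match_box: bystander, to be left alone: a small red box 36 x 52 x 15 mm
- syringe: bystander, to be left alone: a 100 mm plastic syringe, lying
- weigh_bottle: bystander, to be left alone: a 37 mm glass weighing bottle with lid, 55 mm high
- jar_4: bystander, to be left alone: a glass sample jar with a lid, 92 mm wide, 141 mm high
- petri_2: bystander, to be left alone: a 60 mm flat culture dish, 14 mm high, left of the shaker

How it is judged:
By the outcome, as a careful person would: the job done as asked, in the order asked, and still so for the second after the job is handed in, with the robot touching nothing.
It also fails if it takes over 72 s, if anything falls off the work surface, if the arm or the gripper's body presses on something with over 40 N, if the wrist force passes 120 N, or if a joint passes its speed limit or range.

## Robot

A 6-joint arm with a two-finger parallel gripper is mounted at the origin on a cart in front of the work surface, level with it; the furniture and walls round the work are solid. World frame = base frame: x ahead of the robot, y to its left, z up, the work surface at z = 0. Lengths are in mm, angles in rad, forces in N, time in s.
With the tool pointing down it reaches from about 275 to 875 mm from the base axis. Payload 12.5 kg.
Tool frame: the origin (TCP) lies between the finger pads; the fingertips stand bot.tips_ahead ahead of it and the grasp point (between the pads) is the TCP (bot.tips_ahead is the distance from the TCP to the fingertips, in mm); z points along the fingers, y is the line along which they close (so a half turn about z gives the same grasp; the last joint's range is limited). The gripper opens to 85 mm and grips with 20 to 120 N. Pads are 22 mm wide; open, the fingers measure 114 mm over their backs; the gripper's body (76 mm by 85 mm) begins 54 mm behind the grasp point. The pads swing forward as they close: fully open they stand 13 mm farther back than shut.
Start: joints at [1.232, 0.351, 1.652, -0, 1.139, -0.085], TCP at [138.065, 532.375, 250.29] pointing down, gripper open.
Joint ranges: [-2.75, 2.75], [-0.79, 2.1], [0.01, 2.65], [-1.57, 4.71], [0.07, 3.14], [-2.87, 2.87]. Speed limits (rad/s): [2.22, 2.22, 2.79, 3.14, 3.14, 3.14].

## Interface

Orientations are given as a rotation vector (axis times angle).
In Python, from plant import bot gives the robot as it stands.
- The arm moves only by the shell command python3 inch.py 'ROWS' [OPENING] [FORCE]. ROWS is rows parted by semicolons, their numbers by spaces, 1 to 12 of them, each of 4 numbers: dx, dy, dz in mm, then a turn about the tool's z in rad; each row is the pose to reach, as a shift and turn from the pose commanded when the command began, along the tool's axes at that moment; what a row does not reach only later rows make up. A row lasts 1/12 s, in which the tool goes at most 41.7 mm and 0.125 rad, less where a joint would pass 70% of its speed; a pose out of reach is approached as far as the arm can. OPENING is the finger opening in mm, set as the command begins (- or left out keeps the last). The fingers move at their own pace and stop on an object; FORCE is the grip in N (left out, the last holds). Time passes only in rows, so rows that do not move let the fingers close. It prints the time, the measured TCP pose, the force, the opening and the grip force at its end.
- bot.sense(): the state, without advancing time (a new reading comes with each control period).
- bot.grab_frame(name): name is "side" or "top" or "wrist"; returns (picture, depth): 420x560x3 uint8, red, green, blue; 420x560 float32, mm along the optical axis (not along the pixel's ray), 0 where there is no reading.
- bot.camera_params(name): a dict with "fx", "fy", "cx", "cy" (pixels), "distortion" ([k1, k2, p1, p2, k3] as OpenCV has them; the pictures are not rectified), "view" (4x4, takes a point from world to camera coordinates); the wrist camera has in their place "tool_from_camera" (4x4, takes a point from camera to tool coordinates, whose origin is the TCP and whose axes are the flange's). Camera axes: x right, y up, looking along -z (the intrinsics and any distortion apply to the point x, -y, -z); pixel columns grow to the right and rows downward; lengths in mm; the calibration is good to about 2 mm. A picture is of the moment at which its call begins: read the wrist's pose just before it. camera_params takes no time and is no camera call.
- bot.job_done(): hands the job in; it is judged then, once.
The state is a dict: "clock": time; "joint_positions": joint angles; "joint_vel": joint speeds; "joint_torque": joint torques, N m; "ee_pos": TCP position; "ee_rot": TCP orientation; "ft_force": force on the tool from outside, world axes, zero at the start; "torque": the same for the moment, N m; "width": finger opening in mm; "finger_force": force on a finger pad.
Only numpy, scipy, OpenCV 4.12 (cv2) and the standard library are available. Lean on these libraries where they do the work, as an engineer would, in place of code of your own. Each camera call takes 0.05 s, during which the arm holds its last target. There are 200 camera calls.

## Working session

There is one attempt and no reset: what is moved stays moved. The work goes in short steps, Python scripts to look and compute and a shell command to move; the robot and the scene stay as the last step left them, time stands still between calls to the robot, and variables do not carry over. Pictures are saved under pics/ and viewed, at most 12 in all, crops included, and the job is handed in when it is done.

```bash
ls; mkdir -p pics; python3 - <<'E'
from plant import bot
import cv2,numpy as np
s=bot.sense();print(s['clock'],s['ee_pos'],s['ee_rot'],s['ft_force'],s['width'],bot.tips_ahead)
for n in ['side','top','wrist']:
    p,d=bot.grab_frame(n);cv2.imwrite(f'pics/{n}0.png',p[:,:,::-1]);np.save(f'pics/{n}0.npy',d)
    print(n,{k:np.round(v,3).tolist() for k,v in bot.camera_params(n).items()})
E
```

```text
inch.py
pics
plant.py
0.0 [137.96599076 532.10624072 249.77535665] [-3.97549189e-01 -3.11609499e+00  1.72521533e-03] [-0.26127795 -0.1316957   0.24038999] 85.40848699861156 19.0
side {'fx': 398.083, 'fy': 398.083, 'cx': 274.811, 'cy': 207.253, 'distortion': [-0.024, 0.0, 0.0, 0.0, 0.0], 'view': [[0.938, -0.346, -0.009, -548.379], [0.209, 0.547, 0.811, -263.792], [-0.276, -0.763, 0.585, -1018.715], [0.0, 0.0, 0.0, 1.0]]}
top {'fx': 431.778, 'fy': 431.778, 'cx': 273.075, 'cy': 199.848, 'distortion': [0.008, 0.0, 0.0, 0.0, 0.0], 'view': [[-0.01, -1.0, -0.02, 33.361], [0.995, -0.012, 0.094, -617.166], [-0.095, -0.019, 0.995, -1580.493], [0.0, 0.0, 0.0, 1.0]]}
wrist {'fx': 344.13, 'fy': 344.13, 'cx': 281.076, 'cy': 205.441, 'distortion': [-0.067, 0.0, 0.0, 0.0, 0.0], 'tool_from_camera': [[0.0, 0.949, 0.316, 82.407], [1.0, 0.0, -0.001, 0.965], [-0.001, 0.316, -0.949, -124.079], [0.0, 0.0, 0.0, 1.0]]}
```

View pics/side0.png

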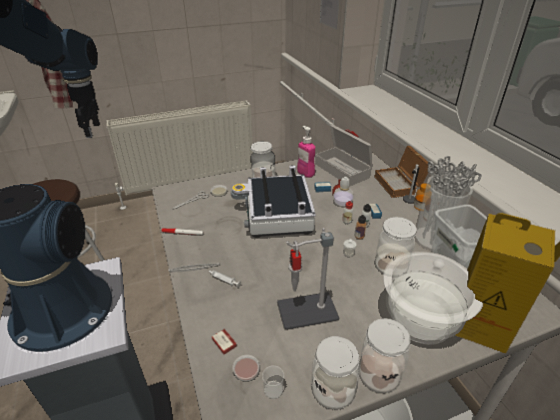

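View pics/top0.png

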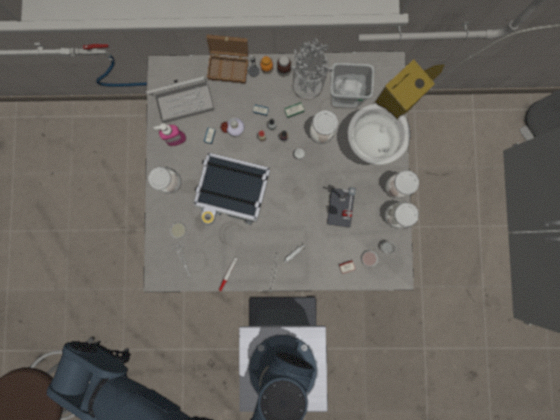

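The side view has the shaker at about (282,205) with its lug at about (240,188), and the pin's red grip at (295,258), hanging left of the rod (325,270). In the top view the yellow ring is at (208,216) and the stand at (341,206). Next I'll write a deprojection helper and take enlarged crops.

```bash
cat >h.py <<'E'
import numpy as np,cv2
from scipy.spatial.transform import Rotation as R
from plant import bot
def KD(n):
    c=bot.camera_params(n);return c,np.array([[c['fx'],0,c['cx']],[0,c['fy'],c['cy']],[0,0,1.]]),np.array(c['distortion'],float)
def w2c(n,pose=None):
    c=bot.camera_params(n)
    if 'view' in c: return np.array(c['view'])
    T=np.eye(4);T[:3,:3]=R.from_rotvec(pose[1]).as_matrix();T[:3,3]=pose[0]
    return np.linalg.inv(T@np.array(c['tool_from_camera']))
def ray(n,uv,pose=None):
    c,K,D=KD(n);u=cv2.undistortPoints(np.array(uv,float).reshape(-1,1,2),K,D).reshape(-1,2)
    d=np.c_[u[:,0],-u[:,1],-np.ones(len(u))];T=np.linalg.inv(w2c(n,pose))
    return T[:3,3],d@T[:3,:3].T
def unproj(n,uv,z,pose=None):
    o,d=ray(n,uv,pose);return o+d*np.array(z).reshape(-1,1)
def atz(n,uv,h,pose=None):
    o,d=ray(n,uv,pose);return o+d*((h-o[2])/d[:,2])[:,None]
def cloud(n,dep,pose=None):
    v,u=np.nonzero(dep>0);return np.c_[u,v],unproj(n,np.c_[u,v],dep[v,u],pose)
def tri(rays):
    A=np.zeros((3,3));b=np.zeros(3)
    for o,d in rays:
        d=d.ravel()/np.linalg.norm(d);P=np.eye(3)-np.outer(d,d);A+=P;b+=P@o
    p=np.linalg.solve(A,b);return p,[np.linalg.norm(np.cross(p-o,d.ravel()/np.linalg.norm(d))) for o,d in rays]
def proj(n,P,pose=None):
    c,K,D=KD(n);T=w2c(n,pose);q=np.atleast_2d(P)@T[:3,:3].T+T[:3,3]
    return cv2.projectPoints(q*[1,-1,-1],np.zeros(3),np.zeros(3),K,D)[0].reshape(-1,2)
E
python3 - <<'E'
from h import *
S=cv2.imread('pics/side0.png');T=cv2.imread('pics/top0.png')
a=cv2.resize(S[220:340,250:360],None,fx=5,fy=5,interpolation=cv2.INTER_CUBIC)[:600]
a=a[:, :400] if 0 else cv2.resize(a,(400,436))
b=cv2.resize(T[170:240,310:374],(400,437))[:436]
c=cv2.resize(S[160:245,225:325],(0,0),fx=4,fy=4)
cv2.imwrite('pics/c1.png',np.hstack([a,b]))
for n,uvs in [('side',[(295,258),(325,236),(324,300),(280,305),(240,188)]),('top',[(208,216),(347,213),(333,190),(341,206)])]:
    d=np.load(f'pics/{n}0.npy')
    for u,v in uvs: print(n,u,v,unproj(n,[(u,v)],[d[v,u]]).round(0))
# base plate of stand & platform mat orientations from top cloud
d=np.load('pics/top0.npy');uv,P=cloud('top',d)
for nm,(x0,y0,x1,y1),(zl,zh) in [('plate',(320,180,362,235),(7,18)),('mat',(190,150,275,225),(80,95)),('bars',(190,150,275,225),(110,135)),('pin',(320,180,362,235),(150,320))]:
    m=(uv[:,0]>x0)&(uv[:,0]<x1)&(uv[:,1]>y0)&(uv[:,1]<y1)&(P[:,2]>zl)&(P[:,2]<zh)
    Q=P[m]; 
    if len(Q)>3: r=cv2.minAreaRect(Q[:,:2].astype(np.float32));print(nm,len(Q),r,Q[:,2].mean())
E
```

```text
side 295 258 [[ 547. -235.  206.]]
side 325 236 [[ 616. -235.  248.]]
side 324 300 [[ 639. -219.   14.]]
side 280 305 [[ 527. -193.   13.]]
side 240 188 [[560. 269.  79.]]
top 208 216 [[562. 275.  -2.]]
top 347 213 [[ 554. -220.  208.]]
top 333 190 [[ 654. -199.   13.]]
top 341 206 [[ 593. -228.   14.]]
plate 609 ((585.631103515625, -228.046142578125), (149.9793701171875, 195.58872985839844), 88.7105712890625) 11.760285742406262
mat 3065 ((641.3306274414062, 180.77157592773438), (236.53021240234375, 249.70623779296875), 75.05085754394531) 87.27549977320601
bars 463 ((671.9576416015625, 172.86866760253906), (240.27651977539062, 118.62450408935547), 75.28120422363281) 120.60306885823871
pin 194 ((586.2152099609375, -222.06773376464844), (38.41676330566406, 100.90580749511719), 89.08833312988281) 223.96421990210797
```

View pics/c1.png

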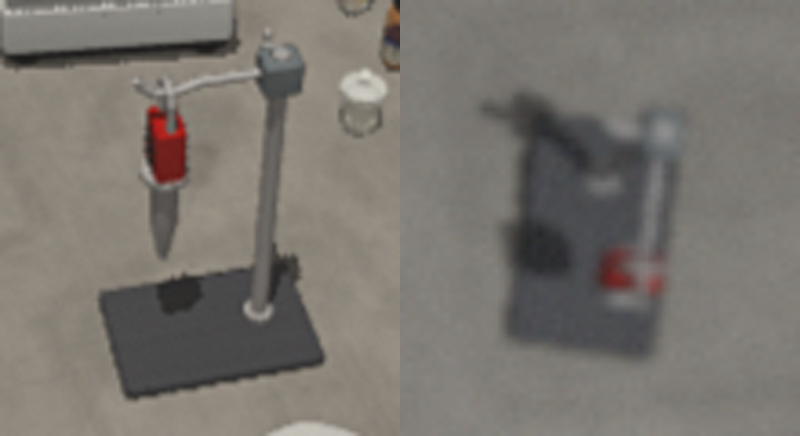

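The enlarged crop shows the pin hanging by its eye. The hook points about world -x, toward the robot, and the stand is yawed a few degrees. I'll look at the lug with the wrist camera on the way.

```bash
T="-415 -158 -50 0"; python3 inch.py '-35 -13 -4 0;-73 -28 -9 0;-112 -42 -14 0;-150 -57 -18 0;-188 -72 -23 0;-226 -86 -27 0;-264 -100 -32 0;-302 -115 -36 0;-340 -129 -41 0;-378 -144 -46 0;-405 -154 -49 0;-415 -158 -50 0' && python3 inch.py '0 0 0 0;0 0 0 0'; python3 - <<'E'
from h import *
s=bot.sense();print(s['ee_pos'],s['ee_rot'],s['ft_force'])
p,d=bot.grab_frame('wrist');cv2.imwrite('pics/w1.png',p[:,:,::-1]);np.savez('pics/w1.npz',d=d,p=s['ee_pos'],r=s['ee_rot'])
E
```

```text
clock: 1.15
ee_pos: [502.8, 272.8, 300.4]
ee_rot: [0.402, 3.115, -0.0]
ft_force: [0.1, 0.4, 0.0]
width: 85.7
finger_force: 0.0
clock: 1.32
ee_pos: [499.6, 275.3, 299.8]
ee_rot: [-0.399, -3.115, 0.0]
ft_force: [-0.8, -0.4, -0.4]
width: 85.2
finger_force: 0.0
[499.63846168 275.3409764  299.81400915] [-3.98553298e-01 -3.11515419e+00  4.31790137e-04] [-0.80710382 -0.3503483  -0.35439574]
```
View pics/w1.png

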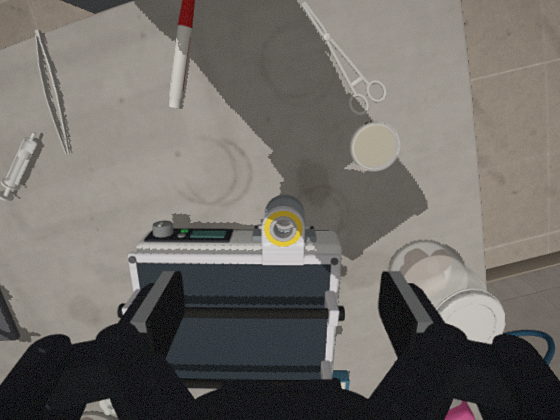

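The yellow ring is at (284,229), with the grey base lug showing in front of it at (284,205). I'll fit the ring, then place the camera straight above the hole for the second view.

```bash
cat >>h.py <<'E'
def ring(img,box=None):
    hsv=cv2.cvtColor(img,cv2.COLOR_BGR2HSV);m=cv2.inRange(hsv,(20,120,110),(35,255,255))
    if box: k=np.zeros_like(m);k[box[1]:box[3],box[0]:box[2]]=1;m*=k
    c=max(cv2.findContours(m,cv2.RETR_EXTERNAL,cv2.CHAIN_APPROX_NONE)[0],key=cv2.contourArea)
    return cv2.fitEllipse(cv2.convexHull(c)),m
E
python3 - <<'E'
from h import *
z=np.load('pics/w1.npz');pose=(z['p'],z['r']);im=cv2.imread('pics/w1.png')
e,m=ring(im,(230,180,330,270));print(e)
print(atz('wrist',[e[0]],90,pose))
uv,P=cloud('wrist',z['d'],pose)
k=m[uv[:,1],uv[:,0]]>0;print('ring depth z',np.median(P[k],0))
Q=P[(P[:,2]>82)&(P[:,2]<95)&(abs(uv[:,0]-240)<130)&(uv[:,1]>200)];
# shaker yaw: front edge line of platform
E=im.copy()
from scipy.spatial.transform import Rotation as R
Rm=R.from_rotvec(z['r']).as_matrix();t=atz('wrist',[e[0]],90,pose)[0];goal=t-Rm[:,0]*82.4;print('goal TCP',goal,(Rm.T@(goal-z['p']))[:2])
for a,b in [((131,259),(331,265)),((135,252),(340,262))]:
    q=atz('wrist',[a,b],88,pose);v=q[1]-q[0];print(np.degrees(np.arctan2(-v[0],v[1])))
E
```

```text
((282.7791442871094, 228.10882568359375), (35.197845458984375, 37.86667251586914), 91.36149597167969)
[[552.30265475 264.58442015  90.        ]]
ring depth z [551.83774091 264.78512928  89.08300082]
goal TCP [632.04849593 243.83944523  89.91734619] [-136.28636885    2.93369558]
-16.28708315724176
-17.519100048637473
```

```bash
python3 inch.py '-35 1 20 0;-70 2 45 0;-105 3 70 0;-130 3 85 0;-136 3 90 0;-136 3 90 0;-136 3 90 0'; python3 - <<'E'
from h import *
s=bot.sense()
p,d=bot.grab_frame('wrist');cv2.imwrite('pics/w2.png',p[:,:,::-1]);np.savez('pics/w2.npz',d=d,p=s['ee_pos'],r=s['ee_rot'])
z=np.load('pics/w1.npz');im=p[:,:,::-1].copy()
e1,_=ring(cv2.imread('pics/w1.png'),(230,180,330,270))
e,m=ring(im,(180,30,380,200));print(e)
pose=(s['ee_pos'],s['ee_rot'])
print(tri([ray('wrist',[e1[0]],(z['p'],z['r'])),ray('wrist',[e[0]],pose)]),atz('wrist',[e[0]],90,pose))
u,v=map(int,e[0]);cv2.imwrite('pics/c2.png',cv2.resize(im[max(v-60,0):v+60,u-80:u+80],(800,600),interpolation=cv2.INTER_CUBIC));print(u,v)
E
```

```text
clock: 1.95
ee_pos: [631.4, 245.2, 210.5]
ee_rot: [-0.396, -3.116, -0.0]
ft_force: [-0.8, 0.8, 0.3]
width: 85.4
finger_force: 0.0
((277.8450622558594, 94.77082061767578), (58.750732421875, 60.86011505126953), 177.82077026367188)
(array([553.29224712, 264.26563465,  87.46208847]), [np.float64(0.07478594894873161), np.float64(0.07478594894875505)]) [[553.26187232 264.21866785  90.        ]]
277 94
```

View pics/c2.png

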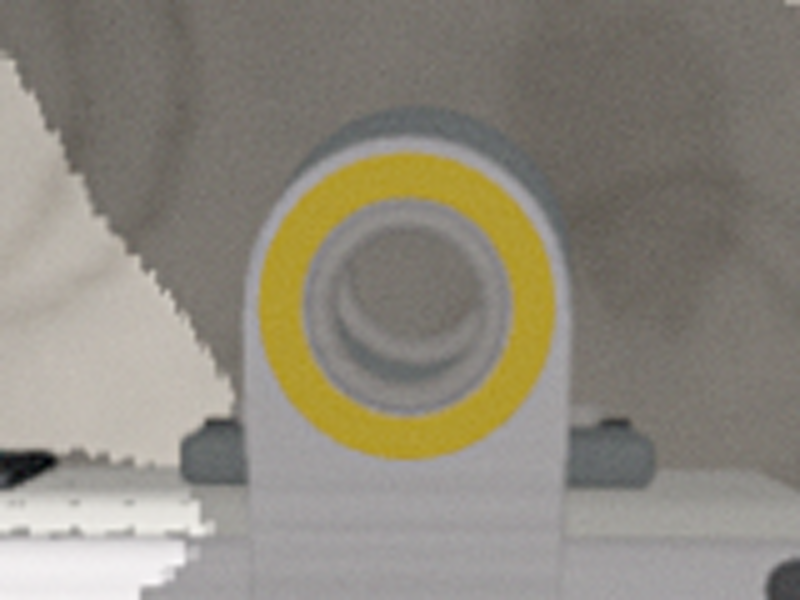

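The crop shows the platform hole at crop (407,305). Through it I can see the base hole, displaced toward image-up (shaker -x), with its centre near crop (410,258). I'll convert both to world coordinates.

```bash
python3 - <<'E'
from h import *
z=np.load('pics/w2.npz');pose=(z['p'],z['r']);f=lambda x,y:(277-80+x/5-.4,94-60+y/5-.4)
Rm=R.from_rotvec(z['r']).as_matrix()
# circles projected: fit by comparing
h=atz('wrist',[f(407,305)],90,pose)[0];print('plat',h,'tool',Rm.T@(h-z['p']))
for c,zz in [((410,258),70),((407,350),70),((410,105),70),((407,135),90),((245,270),90),((570,270),90)]:
    b=atz('wrist',[f(*c)],zz,pose)[0];print(c,zz,b.round(1),'rel hole, tool axes',(Rm.T@(b-h)).round(1))
# project circles for a candidate base hole and lug rim, overlay
im=cv2.imread('pics/c2.png')
def circ(c,r,zz,col):
    t=np.linspace(0,2*np.pi,60);P=np.c_[c[0]+r*np.cos(t),c[1]+r*np.sin(t),0*t+zz];q=proj('wrist',P,pose)
    q=(q-[197-.4,34-.4])*5;cv2.polylines(im,[q.astype(int)],1,col,1)
circ(h,10.2,90,(255,0,0));circ(h,10.2,78,(0,255,0))
for g in [4.5]:
    b=h+Rm@[g,0.2,0]
    circ(b,10.2,70,(0,0,255));circ(b,10.2,54,(255,0,255));circ(b,16.5,70,(0,0,255))
cv2.imwrite('pics/c3.png',im[60:480,180:640])
E
```

```text
plat [553.1796519  264.34914966  90.        ] tool [ 80.41040708  -1.00031641 120.55550997]
(410, 258) 70 [547.  266.3  70. ] rel hole, tool axes [ 6.5  0.3 20. ]
(407, 350) 70 [559.5 262.5  70. ] rel hole, tool axes [-6.6 -0.2 20. ]
(410, 105) 70 [526.6 271.6  70. ] rel hole, tool axes [27.5  0.3 20. ]
(407, 135) 90 [532.  269.9  90. ] rel hole, tool axes [21.8  0.   0. ]
(245, 270) 90 [543.2 244.3  90. ] rel hole, tool axes [  4.6 -22.    0. ]
(570, 270) 90 [554.2 286.9  90. ] rel hole, tool axes [ 4.6 22.1  0. ]
```

View pics/c3.png

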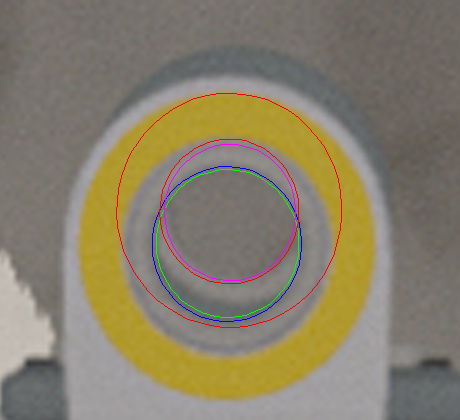

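The 20.4 mm hole lies inside a countersunk ring. The base hole sits about +5.3 mm along tool x and +0.5 mm along tool y from it, at world (548,266). Next, the pin.

```bash
python3 inch.py '1 -25 -10 -0.02;2 -65 -25 -0.04;3 -105 -40 -0.06;4 -145 -50 -0.08;5 -185 -60 -0.1;6 -225 -70 -0.12;7 -265 -80 -0.14;8 -305 -90 -0.16;9 -345 -100 -0.18;10 -385 -110 -0.18;11 -425 -115 -0.18;11 -460 -120 -0.18' && python3 inch.py '1 -18 0 0;1 -18 0 0;1 -18 0 0'; python3 - <<'E'
from h import *
s=bot.sense()
p,d=bot.grab_frame('wrist');cv2.imwrite('pics/w3.png',p[:,:,::-1]);np.savez('pics/w3.npz',d=d,p=s['ee_pos'],r=s['ee_rot']);print(s['ee_pos'],s['ee_rot'])
E
```

```text
clock: 3.0
ee_pos: [505.0, -199.2, 332.6]
ee_rot: [0.114, 3.137, -0.002]
ft_force: [0.3, 1.3, -0.8]
width: 85.4
finger_force: 0.0
clock: 3.25
ee_pos: [503.6, -215.8, 331.4]
ee_rot: [0.117, 3.138, -0.001]
ft_force: [-0.4, 0.9, -0.5]
width: 85.5
finger_force: 0.0
[ 503.59302892 -215.75228618  331.43192488] [ 1.16750283e-01  3.13779587e+00 -6.89576732e-04]
```

View pics/w3.png

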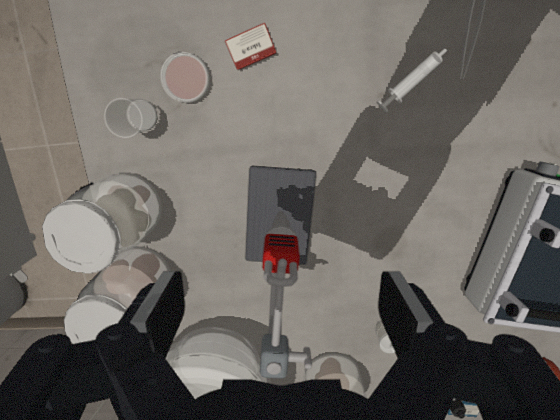

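The grip is at about (281,252), the eye at (280,268), the hook wire runs down to the clamp (275,358), and the base plate is at (282,215). I'll take a second view after shifting 60 mm sideways and 50 mm along x, then triangulate.

```bash
python3 inch.py '-20 25 0 0;-45 50 0 0;-50 60 0 0;-50 60 0 0;-50 60 0 0'; python3 - <<'E'
from h import *
s=bot.sense()
p,d=bot.grab_frame('wrist');cv2.imwrite('pics/w4.png',p[:,:,::-1]);np.savez('pics/w4.npz',d=d,p=s['ee_pos'],r=s['ee_rot'])
for n in ['w3','w4']:
    z=np.load(f'pics/{n}.npz');pose=(z['p'],z['r']);im=cv2.imread(f'pics/{n}.png');uv,P=cloud('wrist',z['d'],pose)
    b=im[uv[:,1],uv[:,0]].astype(int)
    near=np.hypot(P[:,0]-550,P[:,1]+222)<60
    red=near&(b[:,2]>90)&(b[:,1]<70)&(P[:,2]>150)&(P[:,2]<225)
    Q=P[red];print(n,'red',red.sum(),Q.min(0).round(1),Q.max(0).round(1))
    T=Q[Q[:,2]>np.percentile(Q[:,2],98)-6];print(' top',len(T),np.median(T,0).round(1),[np.round(v,1) for v in cv2.minAreaRect(T[:,:2].astype(np.float32))])
    U=near&(P[:,2]>212)&(P[:,2]<262);E=P[U];print(' eye/hook pts',len(E),E.min(0).round(1),E.max(0).round(1))
    W=P[(abs(P[:,1]+225)<50)&(P[:,0]>530)&(P[:,0]<600)&(P[:,2]>222)&(P[:,2]<262)]
    pl=(P[:,2]>9)&(P[:,2]<16)&(np.hypot(P[:,0]-590,P[:,1]+222)<130)&(b.max(1)<100);r=cv2.minAreaRect(P[pl][:,:2].astype(np.float32));print(' plate',pl.sum(),r)
    # slices along hook in x
    for x in range(515,640,8):
        k=(abs(P[:,0]-x)<4)&(abs(P[:,1]+225)<30)&(P[:,2]>215)&(P[:,2]<262)
        if k.sum()>2: print('  ',x,k.sum(),np.median(P[k],0).round(1),P[k][:,1].min().round(1),P[k][:,1].max().round(1),P[k][:,2].max().round(1))
E
python3 - <<'E'
import cv2,numpy as np
a=cv2.imread('pics/w3.png')[200:300,230:330];b=cv2.imread('pics/w4.png')[180:300,130:290]
cv2.imwrite('pics/c5.png',np.hstack([cv2.resize(a,(400,400),interpolation=2),cv2.resize(b[:, :],(533-133,300),interpolation=2) if 0 else cv2.resize(b,(400,300)).repeat(1,0) if 0 else cv2.copyMakeBorder(cv2.resize(b,(400,300),interpolation=2),0,100,0,0,0)]))
E
```

```text
clock: 3.72
ee_pos: [558.2, -158.6, 330.4]
ee_rot: [-0.111, -3.139, 0.0]
ft_force: [-1.0, -0.4, 1.3]
width: 85.0
finger_force: 0.0
w3 red 519 [ 541.9 -233.3  167. ] [ 562.  -204.2  221.1]
 top 452 [ 548.2 -220.9  207.7] [array([ 552.2, -218.6]), array([28.5, 19.3]), np.float64(85.4)]
 eye/hook pts 1128 [ 532.  -236.7  212.1] [ 609.9 -205.9  245.6]
 plate 4672 ((587.5597534179688, -223.3778076171875), (89.44966888427734, 139.0519256591797), 81.45616149902344)
   531 46 [ 533.4 -216.1  243.3] -218.3 -213.3 245.6
   539 37 [ 539.  -217.   238.1] -219.7 -213.5 244.8
   547 188 [ 549.7 -225.5  232.1] -231.3 -214.7 238.3
   555 321 [ 552.7 -213.9  235.2] -231.5 -205.9 241.0
   563 82 [ 563.5 -220.3  233.5] -223.0 -217.3 235.9
   571 83 [ 570.7 -221.6  235.9] -224.4 -218.6 238.2
   579 74 [ 579.  -222.6  236.7] -225.8 -219.2 238.6
   587 67 [ 586.9 -223.9  236.6] -227.2 -220.5 238.4
   595 66 [ 594.6 -225.2  236.7] -227.9 -221.9 238.0
   603 67 [ 602.8 -226.5  236.8] -229.4 -223.3 238.3
   611 594 [ 610.7 -228.8  239.7] -239.1 -217.1 247.7
   619 343 [ 620.2 -225.6  246. ] -240.0 -204.0 249
[... 491 characters left out ...]
45.3
   539 83 [ 539.  -215.6  238.9] -219.8 -213.4 245.1
   547 193 [ 549.4 -221.7  232.7] -231.4 -214.6 238.7
   555 360 [ 553.1 -214.   235.9] -231.1 -205.9 240.5
   563 105 [ 563.2 -219.8  233.2] -223.4 -217.0 235.9
   571 103 [ 570.9 -221.2  235.8] -224.5 -218.4 237.8
   579 95 [ 578.9 -222.3  236.9] -226.2 -219.4 238.7
   587 88 [ 587.2 -223.5  236.7] -227.4 -220.6 238.9
   595 87 [ 595.1 -224.7  236.8] -228.4 -221.8 238.8
   603 88 [ 602.8 -226.3  236.6] -230.2 -223.2 238.3
   611 439 [ 611.  -223.8  238.2] -237.4 -217.2 247.6
   619 338 [ 620.4 -219.6  245.2] -231.8 -203.3 249.8
   627 470 [ 625.4 -214.   241.4] -236.4 -199.7 249.6
   635 84 [ 632.4 -226.   245.4] -237.7 -219.8 247.6
```

View pics/c5.png

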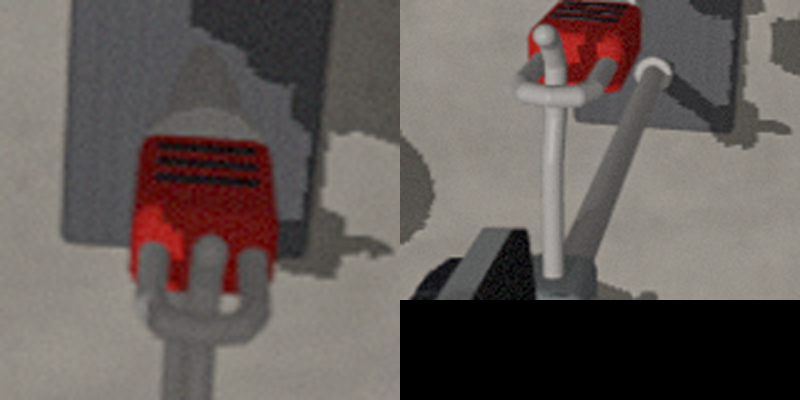

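The two views agree: pin axis at (552.3,-218.8), grip top at z 208, hook/stand yaw about -8.6°, lip top at z 245. I'll grip across the pin's y with TCP z about 199, so the gripper body clears the lip.

```bash
python3 - <<'E'
from h import *
s=bot.sense();Rm=R.from_rotvec(s['ee_rot']).as_matrix();print(s['ee_pos'],Rm[:,1],Rm.T@(np.array([552.3,-218.8,199])-s['ee_pos']),np.degrees(np.arctan2(-Rm[0,1],Rm[1,1])))
E
```

```text
[ 557.92588626 -159.44097703  330.44807171] [ 7.20766861e-02  9.97399073e-01 -1.99404766e-04] [  1.306978   -59.58391838 131.46021543] -4.13327403850067
```

```bash
python3 inch.py '0 -20 0 0.03;1 -45 0 0.077;1 -59 0 0.077;1 -59 15 0.077;1 -59 40 0.077;1 -59 60 0.077;1 -59 70 0.077;1 -59 70 0.077' 85; python3 - <<'E'
from h import *
s=bot.sense();Rm=R.from_rotvec(s['ee_rot']).as_matrix();print(s['ee_pos'],Rm.T@(np.array([552.3,-218.8,199])-s['ee_pos']),np.degrees(np.arctan2(-Rm[0,1],Rm[1,1])))
E
```

```text
clock: 4.43
ee_pos: [551.9, -219.0, 258.3]
ee_rot: [-0.236, -3.129, -0.002]
ft_force: [0.3, -0.7, 1.0]
width: 84.8
finger_force: 0.0
[ 551.87012019 -218.95837072  258.34286537] [-0.60871084  0.15428426 59.34131121] -8.626495004261734
```

```bash
python3 inch.py '0 0 15 0;0 0 32 0;0 0 47 0;0 0 56 0;0 0 59 0;0 0 59 0;0 0 59 0' && python3 inch.py '0 0 0 0;0 0 0 0;0 0 0 0;0 0 0 0;0 0 0 0;0 0 0 0;0 0 0 0;0 0 0 0;0 0 0 0' 20 60
```

```text
clock: 5.02
ee_pos: [553.4, -219.2, 202.4]
ee_rot: [0.236, 3.131, -0.001]
ft_force: [0.6, 0.1, 0.4]
width: 84.9
finger_force: 0.0
clock: 5.77
ee_pos: [553.3, -219.3, 201.6]
ee_rot: [0.237, 3.132, -0.001]
ft_force: [1.3, -2.7, 3.4]
width: 28.9
finger_force: 60.5
```

Gripped (width 29, force 60 N). Now lift 15 mm, which is between the lip's 11 and the grip's 19.

```bash
python3 inch.py '0 0 -3 0;0 0 -6 0;0 0 -9 0;0 0 -12 0;0 0 -15 0;0 0 -15 0;0 0 -15 0' - 90; python3 - <<'E'
from h import *
s=bot.sense();print(s['ee_pos'],s['ft_force'])
p,d=bot.grab_frame('wrist');q,_=bot.grab_frame('side')
cv2.imwrite('pics/c6.png',np.hstack([cv2.resize(p[200:420,180:400,::-1],(400,400),interpolation=2),cv2.resize(q[210:310,260:360,::-1],(400,400),interpolation=2)]))
E
```

```text
clock: 6.35
ee_pos: [553.0, -219.0, 216.4]
ee_rot: [0.237, 3.133, -0.0]
ft_force: [0.8, 0.9, -2.3]
width: 28.5
finger_force: 88.8
[ 552.97717269 -218.96509391  216.42250271] [ 0.75208989  0.89234676 -2.3093753 ]
```

View pics/c6.png

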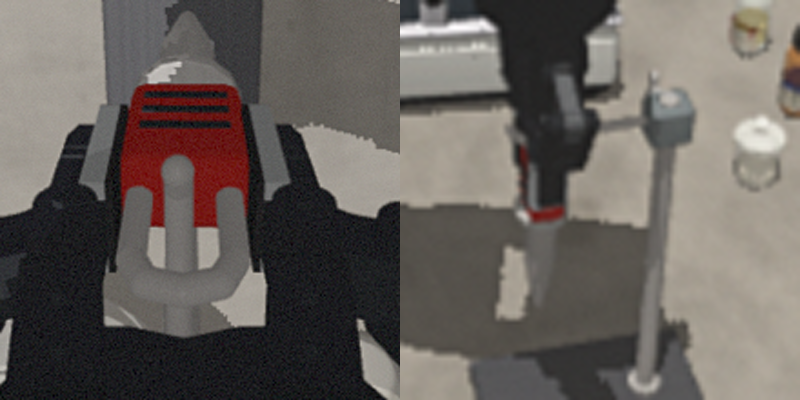

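The wire is centred in the eye, which is lifted above it, and the force reads about the pin's weight. I'll draw it out along tool +x slowly.

```bash
python3 inch.py '4 0 0 0;8 0 0 0;12 0 0 0;16 0 0 0;20 0 0 0;20 0 0 0' && python3 inch.py '5 0 0 0;10 0 0 0;15 0 0 0;20 0 0 0;25 0 0 0;30 0 0 0;30 0 0 0'
```

```text
clock: 6.95
ee_pos: [532.4, -215.9, 216.4]
ee_rot: [-0.237, -3.132, -0.0]
ft_force: [-1.0, 0.7, -2.1]
width: 28.1
finger_force: 88.8
clock: 7.53
ee_pos: [502.7, -211.3, 216.3]
ee_rot: [-0.237, -3.132, -0.0]
ft_force: [-0.9, -0.7, -2.2]
width: 28.4
finger_force: 88.8
```

```bash
python3 inch.py '0 0 -15 0;0 0 -35 0;0 0 -50 0;1 15 -58 0;3 45 -60 0.02;5 85 -60 0.04;7 125 -60 0.06;9 165 -60 0.08;11 205 -60 0.1;13 245 -60 0.12;15 285 -60 0.13;17 320 -60 0.13' && python3 inch.py '0 0 0 0;0 0 0 0;0 0 0 0' && python3 - <<'E'
from h import *
s=bot.sense();Rm=R.from_rotvec(s['ee_rot']).as_matrix();print(s['ee_pos'],Rm.T@(np.array([549,266,229])-s['ee_pos']),np.degrees(np.arctan2(-Rm[0,1],Rm[1,1])))
E
```

```text
clock: 8.53
ee_pos: [534.7, 109.9, 276.5]
ee_rot: [0.44, 3.11, 0.001]
ft_force: [-0.6, 0.4, -2.8]
width: 28.5
finger_force: 89.5
clock: 8.78
ee_pos: [534.7, 107.1, 276.2]
ee_rot: [-0.439, -3.111, 0.001]
ft_force: [-0.1, 0.0, -2.2]
width: 28.3
finger_force: 89.6
[534.73045541 107.14329926 276.19352871] [ 30.23199578 156.62331822  47.13239909] -16.060287890888446
```

```bash
python3 inch.py '4 20 0 0;10 50 0 0;16 85 0 0;24 120 0 0;29 145 0 0;30 156 10 0;30 157 30 0;30 157 43 0;30 157 47 0;30 157 47 0;30 157 47 0' && python3 - <<'E'
from h import *
s=bot.sense();Rm=R.from_rotvec(s['ee_rot']).as_matrix();print(s['ee_pos'],Rm.T@(np.array([549,266,229])-s['ee_pos']))
p,d=bot.grab_frame('wrist');q,_=bot.grab_frame('side');cv2.imwrite('pics/w7.png',p[:,:,::-1])
cv2.imwrite('pics/c7.png',np.hstack([cv2.resize(p[100:300,180:380,::-1],(400,400),interpolation=2),cv2.resize(q[140:240,195:295,::-1],(400,400),interpolation=2)]))
E
```

```text
clock: 9.7
ee_pos: [550.0, 265.6, 229.8]
ee_rot: [0.442, 3.11, 0.0]
ft_force: [1.0, 0.4, -3.0]
width: 28.6
finger_force: 90.0
[550.02517223 265.6086914  229.78565225] [1.09391758 0.09024382 0.7852072 ]
```

View pics/c7.png

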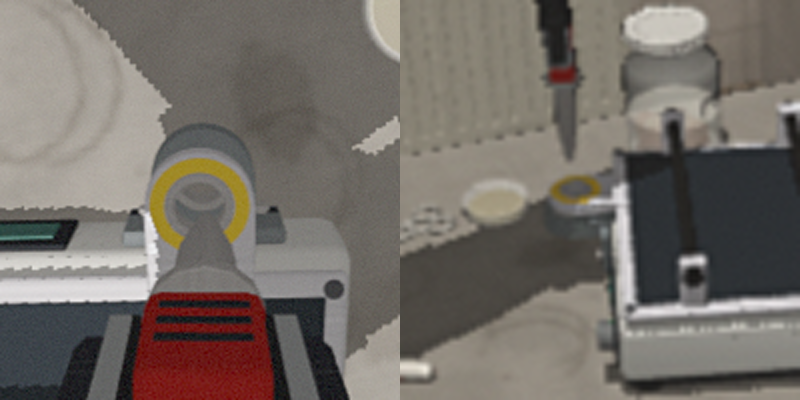

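The nose is at crop (205,222), just above the ring centred at (199,205). I'll work out the tip's position against the base hole.

```bash
python3 - <<'E'
from h import *
s=bot.sense();pose=(s['ee_pos'],s['ee_rot']);Rm=R.from_rotvec(s['ee_rot']).as_matrix()
e,_=ring(cv2.imread('pics/w7.png'),(230,150,330,240))
h=atz('wrist',[(180+199/2,100+205/2)],90,pose)[0]
for zt in (113,115): t=atz('wrist',[(282.3,210)],zt,pose)[0];print('tip',t,'ring',h,e[0],'tip rel ring tool',Rm.T@(t-h))
E
```

```text
tip [552.41823458 267.63962637 113.        ] ring [553.38232376 265.12408073  90.        ] (279.3668212890625, 202.38485717773438) tip rel ring tool [  1.59355018   2.17099976 -23.00010425]
tip [551.74341821 267.82389059 115.        ] ring [553.38232376 265.12408073  90.        ] (279.3668212890625, 202.38485717773438) tip rel ring tool [  2.29023981   2.1624242  -25.00107413]
```

```bash
python3 inch.py '3 -1.5 0 0;3 -1.5 4 0;3 -1.5 10 0;3 -1.5 16 0;3 -1.5 22 0;3 -1.5 27 0;3 -1.5 30 0;3 -1.5 30 0;3 -1.5 30 0' && python3 inch.py '0 0 2 0;0 0 4 0;0 0 6 0;0 0 8 0;0 0 10 0;0 0 10 0;0 0 10 0'
```

```text
clock: 10.55
ee_pos: [546.4, 265.8, 199.1]
ee_rot: [0.44, 3.11, -0.001]
ft_force: [2.5, -2.4, -3.7]
width: 28.5
finger_force: 89.8
clock: 11.13
ee_pos: [546.1, 266.0, 189.0]
ee_rot: [-0.44, -3.11, 0.0]
ft_force: [3.1, -1.7, -1.6]
width: 28.6
finger_force: 90.2
```

```bash
for k in 1 ; do python3 inch.py '0 0 1 0;0 0 2 0;0 0 3 0;0 0 4 0;0 0 4 0'; done; python3 inch.py '0 0 1 0;0 0 2 0;0 0 3 0;0 0 4 0;0 0 4 0'
```

```text
clock: 11.55
ee_pos: [546.1, 266.0, 185.1]
ee_rot: [-0.44, -3.111, 0.0]
ft_force: [2.7, -3.4, -0.5]
width: 28.2
finger_force: 90.5
clock: 11.97
ee_pos: [546.0, 266.0, 181.0]
ee_rot: [-0.44, -3.11, 0.0]
ft_force: [3.0, -1.7, -0.4]
width: 28.6
finger_force: 90.5
```

```bash
python3 inch.py '0 0 1 0;0 0 2 0;0 0 3 0;0 0 4 0;0 0 5 0;0 0 5 0'; python3 inch.py '0 0 1 0;0 0 2 0;0 0 3 0;0 0 4 0;0 0 5 0;0 0 5 0'
```

```text
clock: 12.47
ee_pos: [546.1, 265.9, 176.0]
ee_rot: [-0.44, -3.11, 0.0]
ft_force: [2.9, -3.5, 0.5]
width: 28.5
finger_force: 90.5
clock: 12.97
ee_pos: [546.1, 265.8, 171.1]
ee_rot: [-0.44, -3.11, 0.001]
ft_force: [3.0, -4.6, 1.5]
width: 28.4
finger_force: 90.6
```

```bash
python3 inch.py '0 0 1 0;0 0 2 0;0 0 3 0;0 0 4 0;0 0 5 0;0 0 5 0'; python3 inch.py '0 0 1 0;0 0 2 0;0 0 3 0;0 0 4 0;0 0 4 0'
```

```text
clock: 13.47
ee_pos: [546.0, 265.8, 165.9]
ee_rot: [-0.44, -3.11, 0.001]
ft_force: [2.4, -4.6, -0.1]
width: 28.4
finger_force: 90.5
clock: 13.88
ee_pos: [545.9, 265.7, 161.9]
ee_rot: [-0.44, -3.11, 0.001]
ft_force: [4.1, -6.0, -0.4]
width: 28.3
finger_force: 90.5
```

```bash
python3 inch.py '0 -0.3 1 0;0 -0.6 2 0;0 -0.6 3 0;0 -0.6 3 0'; python3 inch.py '0 0 1 0;0 0 2 0;0 0 3 0;0 0 3 0'
```

```text
clock: 14.22
ee_pos: [545.8, 265.5, 158.9]
ee_rot: [-0.44, -3.11, -0.0]
ft_force: [2.6, -3.0, -2.7]
width: 28.6
finger_force: 90.0
clock: 14.55
ee_pos: [545.9, 265.5, 156.0]
ee_rot: [-0.44, -3.11, 0.0]
ft_force: [3.2, -1.8, -1.6]
width: 28.4
finger_force: 90.0
```

```bash
python3 inch.py '0 0 1 0;0 0 2 0;0 0 3 0;0 0 3 0'; python3 inch.py '0 0 1 0;0 0 2 0;0 0 3 0;0 0 3 0'
```

```text
clock: 14.88
ee_pos: [545.9, 265.4, 153.0]
ee_rot: [-0.44, -3.11, 0.0]
ft_force: [2.8, -1.9, -2.5]
width: 28.0
finger_force: 90.0
clock: 15.22
ee_pos: [546.0, 265.4, 150.1]
ee_rot: [-0.44, -3.111, -0.0]
ft_force: [3.0, -0.3, -2.8]
width: 28.5
finger_force: 89.9
```

```bash
python3 inch.py '0 0 1 0;0 0 2 0;0 0 3 0;0 0 4 0;0 0 4 0'; python3 inch.py '0 0 1 0;0 0 2 0;0 0 3 0;0 0 4 0;0 0 4 0'
```

```text
clock: 15.63
ee_pos: [546.2, 265.5, 146.2]
ee_rot: [0.44, 3.11, 0.001]
ft_force: [4.5, 0.4, -2.3]
width: 28.2
finger_force: 89.9
clock: 16.05
ee_pos: [546.2, 265.5, 142.2]
ee_rot: [0.44, 3.11, 0.0]
ft_force: [4.0, 0.4, -1.4]
width: 28.4
finger_force: 90.0
```

```bash
python3 inch.py '-0.3 0 1 0;-0.3 0 2 0;-0.3 0 3 0;-0.3 0 4 0;-0.3 0 4 0'; python3 inch.py '0 0 1 0;0 0 2 0;0 0 3 0;0 0 4 0;0 0 4 0'
```

```text
clock: 16.47
ee_pos: [546.3, 265.3, 138.1]
ee_rot: [-0.44, -3.111, -0.0]
ft_force: [4.9, 0.9, -1.6]
width: 28.7
finger_force: 90.0
clock: 16.88
ee_pos: [546.4, 265.3, 134.1]
ee_rot: [0.44, 3.111, 0.0]
ft_force: [4.6, -0.2, -1.1]
width: 28.5
finger_force: 90.1
```

```bash
python3 inch.py '-0.3 0 1 0;-0.3 0 2 0;-0.3 0 2 0'; python3 inch.py '0 0 1 0;0 0 2 0;0 0 2 0'
```

```text
clock: 17.13
ee_pos: [546.5, 265.2, 132.0]
ee_rot: [-0.44, -3.11, 0.0]
ft_force: [4.6, 0.6, -1.3]
width: 28.5
finger_force: 90.1
clock: 17.38
ee_pos: [546.6, 265.3, 130.9]
ee_rot: [0.439, 3.111, 0.0]
ft_force: [2.8, -0.2, 6.5]
width: 28.5
finger_force: 90.9
```

The vertical force rises at 130.9, where the collar should seat. I'll press a little more to confirm, then check by eye.

```bash
python3 inch.py '0 0 0.5 0;0 0 1 0;0 0 1.5 0;0 0 1.5 0'; python3 - <<'E'
from h import *
s=bot.sense();print(s['ee_pos'],s['ft_force'])
p,d=bot.grab_frame('wrist');q,_=bot.grab_frame('side')
cv2.imwrite('pics/c8.png',np.hstack([cv2.resize(p[130:330,180:380,::-1],(400,400),interpolation=2),cv2.resize(q[150:230,200:280,::-1],(400,400),interpolation=2)]))
E
```

```text
clock: 17.72
ee_pos: [546.8, 265.3, 130.6]
ee_rot: [0.439, 3.11, 0.0]
ft_force: [-1.8, -2.3, 18.1]
width: 28.5
finger_force: 92.8
[546.8306937  265.34561097 130.6296538 ] [-1.83010965 -2.29089534 18.09041294]
```

View pics/c8.png

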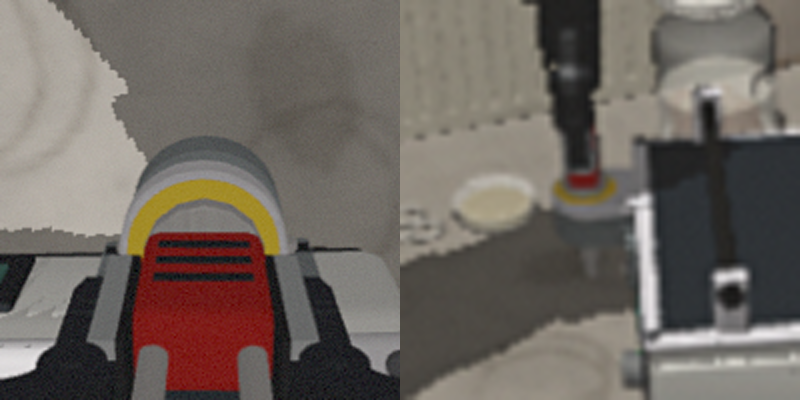

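The collar sits on the yellow ring (crop 205,215), and the nose shows below the grey lug in the side view. Now release and retreat.

```bash
python3 inch.py '0 0 -1 0;0 0 -1 0' && python3 inch.py '0 0 0 0;0 0 0 0;0 0 0 0;0 0 0 0;0 0 0 0;0 0 0 0;0 0 0 0;0 0 0 0' 70 && python3 inch.py '0 0 -5 0;0 0 -15 0;0 0 -30 0;0 0 -50 0;0 0 -70 0;0 0 -90 0;0 0 -110 0;0 0 -125 0;0 0 -130 0;0 0 -130 0;0 0 -130 0'; python3 - <<'E'
from h import *
s=bot.sense();pose=(s['ee_pos'],s['ee_rot'])
p,d=bot.grab_frame('wrist');q,_=bot.grab_frame('side')
uv,P=cloud('wrist',d,pose);b=p[uv[:,1],uv[:,0]].astype(int)
k=(np.hypot(P[:,0]-547,P[:,1]-265)<40);r=k&(b[:,0]>90)&(b[:,1]<70);y=k&(b[:,0]>120)&(b[:,1]>100)&(b[:,2]<80)
print('grip top z',np.percentile(P[r][:,2],[50,90]),'ring z',np.median(P[y][:,2]),'xy',P[r&(P[:,2]>130)].mean(0),'eye top',P[k][:,2].max())
cv2.imwrite('pics/c9.png',np.hstack([cv2.resize(p[100:300,180:380,::-1],(400,400),interpolation=2),cv2.resize(q[150:230,200:280,::-1],(400,400),interpolation=2)]))
E
```

```text
clock: 17.98
ee_pos: [546.8, 265.3, 130.8]
ee_rot: [0.439, 3.11, 0.0]
ft_force: [1.5, -1.4, 9.3]
width: 27.9
finger_force: 91.6
clock: 18.65
ee_pos: [546.5, 265.2, 129.7]
ee_rot: [-0.44, -3.11, 0.0]
ft_force: [0.2, -0.2, -1.4]
width: 69.6
finger_force: 0.0
clock: 19.57
ee_pos: [546.4, 265.2, 259.5]
ee_rot: [-0.44, -3.111, 0.0]
ft_force: [-0.4, 0.3, -0.0]
width: 70.1
finger_force: 0.0
grip top z [136.39409769 137.81592201] ring z 89.1423679124423 xy [544.21188511 267.6710875  136.35847083] eye top 333.91628497888956
```

View pics/c9.png

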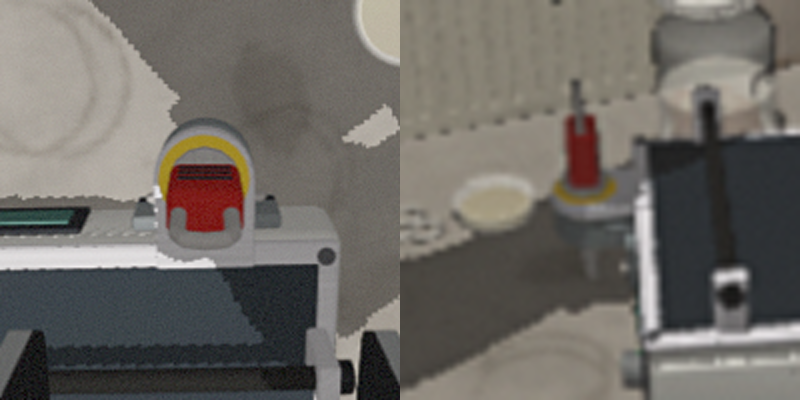

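The pin stands upright with its collar on the ring. The grip top reads about 137 mm, which is 90 + 47, so it is fully home, and the gripper is clear of it.

```bash
python3 -c "
from plant import bot
print(bot.job_done())"
```

```text
the job is handed in; nothing more can be done
None
```

The transit pin is in through both lugs with its collar fully home on the platform lug, released, and the job is handed in at about 20 s on the robot's clock; the highest push I read was about 18 N.

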